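# Lock the bayonet lid on a spice grinder

### The arm

A 7-joint arm with a two-finger parallel gripper is mounted at the origin on a cart in front of the work surface, level with it; the furniture and walls round the work are solid. World frame = base frame: x ahead of the robot, y to its left, z up, the work surface at z = 0. Lengths are in mm, angles in rad, forces in N, time in s.
With the tool pointing down it reaches from about 400 to 875 mm from the base axis. Payload 6.5 kg.
Tool frame: the origin (TCP) lies on the centre line of the jaws, within the pads' length; the fingertips stand 8 mm ahead of it and the grasp point (between the pads) lies 11 mm behind it; z points along the fingers, y is the line along which they close (so a half turn about z gives the same grasp; the last joint's range is limited). The gripper opens to 88 mm and grips with 3 to 60 N. Pads are 18 mm wide; open, the fingers measure 123 mm over their backs; the gripper's body (75 mm by 187 mm) begins 45 mm behind the grasp point.
Start: joints at [1.066, 0.536, -0.004, 1.538, 0.003, 1.067, -0.071], TCP at [276.15, -588.414, 246.716] pointing down, gripper open.
Joint ranges: [-2.7, 2.7], [-0.37, 2.16], [-1.27, 1.26], [0.24, 2.4], [-1.31, 4.45], [0.19, 1.91], [-2.76, 2.76]. Speed limits (rad/s): [2.39, 2.39, 3.14, 3.14, 3.14, 3.14, 3.14].

### API

Orientations are given as [roll, pitch, yaw] about the fixed x, y, z axes, in that order (R = Rz(yaw) Ry(pitch) Rx(roll)).
In Python, from station import bot gives the robot as it stands.
- The arm moves only by the tool step_arm, never from a script. Its argument "deltas" is a list of rows, each a list of 7 numbers: the shift along the tool's x, y, z in m, then the turn, a rotation vector about the tool's x, y, z in rad, then the opening, from 0 (shut) to 1 (fully open). In form: [[tx, ty, tz, rx, ry, rz, grip], ...]. A call has 1 to 10 rows; each row is the pose to reach, as a shift and turn from the pose commanded when the call began, along the tool's axes at that moment; what a row does not reach only later rows make up. A row lasts 1/12 s, in which the tool goes at most 41.7 mm and 7.16 degrees, less where a joint would pass 70% of its speed; a pose out of reach is approached as far as the arm can. A call with a gripper value outside its range is refused whole. The fingers move at their own pace and stop on an object; "newtons" is the grip in N (left out, the last holds). Time passes only in rows, so rows that repeat a pose let the fingers close. It gives the time, the measured TCP pose, the force, the opening and the grip force at its end, in the units of the state.
- bot.observe(): the state, without advancing time (a new reading comes with each control period).
- bot.grab_frame(name): name is "scene" or "top"; returns the picture (384x512x3 uint8, red, green, blue); there is no depth.
- bot.camera_params(name): a dict with "K" (3x3 intrinsics, pixels), "k1" (the pictures are not rectified: a ray, as slopes to the right and down, at radius r is drawn at 1 + k1 r^2 times it, then the intrinsics apply), "extrinsics" (4x4, takes a point from world to camera coordinates). Camera axes: x right, y up, looking along -z (the intrinsics and any distortion apply to the point x, -y, -z); pixel columns grow to the right and rows downward; lengths in mm; the calibration is good to about 2 mm. A picture is of the moment at which its call begins. camera_params takes no time and is no camera call.
- bot.job_done(): hands the job in; it is judged then, once.
The state is a dict: "clock": time; "joint_pos": joint angles; "dq": joint speeds; "effort": joint torques, N m; "eef_pos": TCP position; "ee_rot": TCP orientation; "wrist_force": force on the tool from outside, world axes, zero at the start; "wrist_torque": the same for the moment, N m; "width": finger opening in mm; "gripper_force": force on a finger pad.
Only numpy, scipy, OpenCV 4.12 (cv2) and the standard library are available. Lean on these libraries where they do the work, as an engineer would, in place of code of your own. Each camera call takes 0.05 s, during which the arm holds its last target. There are 200 camera calls.

### The job

Close the electric spice grinder: set its lid on the collar with the two lugs in the two slots, press it down against the sprung seal, and turn it clockwise (seen from above) as far as it goes, about a quarter turn, so that it is locked when you let go. Leave the spice jar, salt shaker, honey jar and teaspoon where they are.

Things in the scene. Friction and masses are not known exactly. Their poses are not given: they have to be found in the camera images.
- grinder: Spice grinder, fixed on the worktop, upright: blue round housing (112 mm across), steel collar on top (104 mm outer diameter). Origin: centre of its underside, z up; collar top at z = 105 mm. The collar's inner flange, 10 mm thick, has a 70 mm round opening with two slots, on this body's +x and -x axis. Under it the lugs can turn only clockwise seen from above, some 82 degrees from the slots to a hard stop.
- collar (a point): Centre of the collar's opening, level with the collar's top (105 mm above the grinder's origin), axes as the grinder's.
- slot (a point): Middle of one slot (the other is opposite, either will do), level with the collar's top, 38 mm from the axis along the grinder's +x. Each slot is 40 degrees wide, cut through the flange and reaches out to 43 mm from the axis, as does the channel under the flange; an orange dash on the collar's rim marks it.
- seal (a joint): Travel (m) of the black sprung seal ring inside the collar: 0 = up, its top 14 mm below the collar's top; grows as the lid's plug presses it down. From 0.005 the lugs are below the flange and can turn; at 0.009 the lid's disc meets the collar. It pushes up with about 3.5 N at 0 and 6 N at 0.009, so keep the lid pressed while turning; a locked lid let go stays at 0.005.
- grinder_lid: Grinder lid, loose, some 180 g, standing upright on its plug at first. Origin: centre of the plug's underside, z up. White plug 64 mm diameter, z = 0 to 23 mm; white disc above it, 94 mm diameter, z = 23 to 30 mm. Origin above the grinder's origin: 91 mm when resting in the slots on the unpressed seal, 82 mm pressed fully down, about 86 mm locked and let go.
- lid_lug (a point): Outer end of one of the lid's two equal orange lugs, at mid height, 40 mm from the axis on the lid's +x (the other is at -x; a half turn makes no difference). Lugs: at the foot of the plug, z = 0 to 9 mm, 26 degrees wide. An orange dash on the disc's top marks each.
- lid_grip (a point): Middle of the lid's black grip bar, 46 mm above the lid's origin, axes as the lid's. The bar stands on the disc and runs along x, over the lugs: 60 mm long, 14 mm thick (along y), from z = 30 to 58 mm of the lid.
- spice_jar: Clear spice jar with a red cap, 45 mm diameter, 106 mm high; origin at the centre of its underside. A bystander.
- salt: Glass salt shaker with a grey top, 44 mm diameter, 90 mm high; origin at the centre of its underside. A bystander.
- honey: Honey jar with a black cap, 65 mm diameter, 86 mm high; origin at the centre of its underside. A bystander.
- spoon: Teaspoon lying on the worktop between grinder and lid, 132 mm long (its x axis), 26 mm wide, 9 mm high; origin at its centre, on its underside. A bystander.
There are look-alikes about, which are no part of the job. There is more than one size of the grinder_lid; the job needs the largest.

How it is judged (in metres and radians):
At the end, for the whole second after the job is handed in: The lid sits locked in the grinder's collar, released and at rest: within 6 mm of the collar's centre, upright within 5 degrees, its lugs under the flange (lid's origin 79 to 88.5 mm above the grinder's), and turned at least 65 of the possible 82 degrees clockwise from the slots (horizontal distance between grinder_lid and collar below 0.006 m and z of grinder_lid in the frame of grinder between 0.079 and 0.0885 m and angle between the x axis of grinder_lid and the x axis of grinder, either way round above 1.13 rad and angle between grinder_lid's own z axis and vertical below 0.09 rad and linear speed of grinder_lid below 0.02 m/s and angular speed of grinder_lid below 0.1 rad/s); the robot touches nothing.
It fails at once if the spice jar pushed more than 30 mm or tipped more than 20 degrees (distance of spice_jar from where it was at the start of the episode above 0.03 m or angle between spice_jar's own z axis and vertical above 0.35 rad).
It fails at once if the salt shaker pushed more than 30 mm or tipped more than 20 degrees (distance of salt from where it was at the start of the episode above 0.03 m or angle between salt's own z axis and vertical above 0.35 rad).
It fails at once if the honey jar pushed more than 30 mm or tipped more than 20 degrees (distance of honey from where it was at the start of the episode above 0.03 m or angle between honey's own z axis and vertical above 0.35 rad).
It fails at once if the teaspoon pushed more than 30 mm (distance of spoon from where it was at the start of the episode above 0.03 m).
It also fails if it takes over 48 s, if anything falls off the work surface, if the arm or the gripper's body presses on something with over 40 N, if the wrist force passes 120 N, or if a joint passes its speed limit or range.

## Working session

There is one attempt and no reset: what is moved stays moved. The work goes in short steps, Python scripts to look and compute and a tool call to move; the robot and the scene stay as the last step left them, time stands still between calls to the robot, and variables do not carry over. Pictures are saved under pics/ and viewed, at most 10 in all, crops included, and the job is handed in when it is done.

Besides the shell and the picture viewer there is one more tool, called after ">>>" as name(argument=value, ...) on one line, values as JSON. step_arm: Moves the arm, as the interface text tells. Its arguments: {"type":"object","properties":{"deltas":{"type":"array","items":{"type":"array","items":{"type":"number"}}},"newtons":{"type":"number"}},"required":["deltas"]}

```bash
mkdir -p pics; cat > h.py <<'E'
import numpy as np, cv2
from station import bot
def ray(name,uv):
    p=bot.camera_params(name);K=np.array(p["K"]);E=np.array(p["extrinsics"])
    d=np.array([p["k1"],0,0,0,0],float)
    s=cv2.undistortPoints(np.array([[uv]],float),K,d)[0,0]
    R=E[:3,:3];o=-R.T@E[:3,3]
    v=R.T@np.array([s[0],-s[1],-1.]);return o,v/np.linalg.norm(v)
def atz(name,uv,z):
    o,v=ray(name,uv);return (o+v*(z-o[2])/v[2]).round(1)
def tri(a,b):
    o1,v1=ray(*a);o2,v2=ray(*b)
    t=np.linalg.lstsq(np.c_[v1,-v2],o2-o1,rcond=None)[0]
    p,q=o1+v1*t[0],o2+v2*t[1];return ((p+q)/2).round(1),np.linalg.norm(p-q).round(1)
def proj(name,P):
    p=bot.camera_params(name);K=np.array(p["K"]);E=np.array(p["extrinsics"])
    c=E[:3,:3]@np.array(P,float)+E[:3,3];x,y=c[0]/-c[2],-c[1]/-c[2];f=1+p["k1"]*(x*x+y*y)
    return (K@[x*f,y*f,1])[:2].round(1)
def save(name,fn,box=None,k=1):
    im=bot.grab_frame(name)[:,:,::-1]
    if box: im=im[box[1]:box[3],box[0]:box[2]]
    cv2.imwrite("pics/"+fn,cv2.resize(im,None,fx=k,fy=k,interpolation=cv2.INTER_CUBIC))
E
python3 - <<'E'
from h import *
print(bot.observe())
for n in("scene","top"):
    p=bot.camera_params(n);print(n,p["K"],p["k1"],ray(n,(256,192)))
a,b=[bot.grab_frame(n)[:,:,::-1] for n in("scene","top")]
cv2.imwrite("pics/a.png",cv2.resize(a,(780,585)));cv2.imwrite("pics/b.png",cv2.resize(b,(780,585)))
cv2.imwrite("raw_s.png",a);cv2.imwrite("raw_t.png",b)
E
```

```text
{'clock': 0.0, 'joint_pos': array([ 1.06579745,  0.53715453, -0.00444263,  1.53884874,  0.00260838,
        1.06731903, -0.07121527]), 'dq': array([-0.00024679,  0.00021424,  0.00086121,  0.00069014, -0.00166156,
        0.00042097,  0.00050521]), 'effort': array([-2.39929277e-04, -5.70968807e+01,  9.90514085e-01, -2.51600146e+01,
       -5.63632941e-02,  1.78464252e-02,  1.53435553e-04]), 'eef_pos': array([ 275.88539159, -587.88570432,  245.85609185]), 'ee_rot': array([-3.13987381e+00,  1.31911916e-04,  4.38863093e-01]), 'wrist_force': array([ 1.89393588, -0.00827005,  0.21214005]), 'wrist_torque': array([ 0.00227871,  0.00312207, -0.0449085 ]), 'gripper_force': 0.0, 'width': 88.27621722823325}
scene [[491.56947339   0.         252.11724465]
 [  0.         491.56947339 192.63855486]
 [  0.           0.           1.        ]] -0.15232929388615601 (array([-155.22619448,  622.19015594, 1155.93880264]), array([ 0.51599491, -0.44395788, -0.73256444]))
top [[422.38138834   0.         257.26156522]
 [  0.         422.38138834 191.30199723]
 [  0.           0.           1.        ]] 0.038735363985577316 (array([ 512.2934714 ,    1.22301656, 1148.5016264 ]), array([ 0.07289147,  0.00486298, -0.99732802]))
```

View pics/a.png

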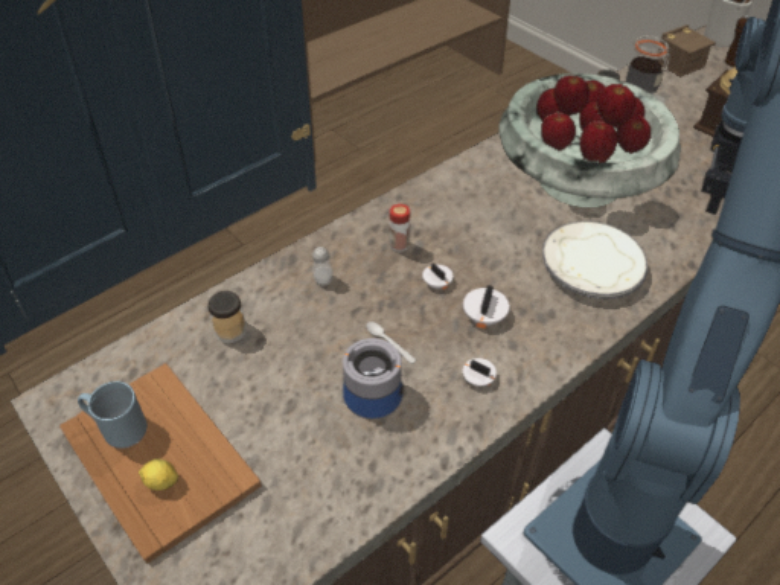

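View pics/b.png

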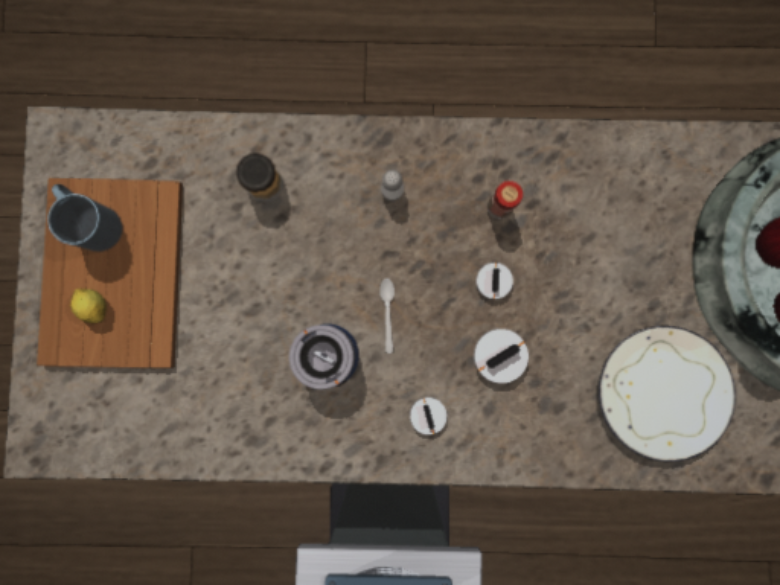

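The views show three lids. In the top view (780-px scale) they are small (495,281), large (501,357) and small (428,417). I choose the largest, (501,357), which is at scene (486,307). The grinder is at top (323,356) and scene (372,378). The plate and the fruit stand are far away. I'll check the choice in one close montage.

```bash
python3 - <<'E'
import cv2,numpy as np
s,t=cv2.imread("raw_s.png"),cv2.imread("raw_t.png")
def c(i,u,v): return cv2.resize(i[v-25:v+25,u-33:u+33],None,fx=6,fy=6,interpolation=cv2.INTER_CUBIC)
L=[(t,329,234),(t,213,234),(s,319,200),(s,244,240)]
C=[c(*l) for l in L]
cv2.imwrite("pics/c.png",np.vstack([np.hstack(C[:2]),np.hstack(C[2:])]))
# orange pixels
for n,(i,u,v) in zip(("Tlid","Tgr","Slid","Sgr"),L):
    h=cv2.cvtColor(i,cv2.COLOR_BGR2HSV)[v-25:v+25,u-33:u+33]
    m=((h[...,0]<16)&(h[...,1]>95)&(h[...,2]>90)).astype(np.uint8)
    k,_,st,ce=cv2.connectedComponentsWithStats(m)
    print(n,[( (ce[j]+[u-33,v-25]).round(1).tolist(),int(st[j,4])) for j in range(1,k)])
E
```

```text
Tlid [([342.6, 224.8], 5), ([315.3, 241.8], 6)]
Tgr [([200.3, 217.7], 3), ([220.8, 250.6], 5)]
Slid [([291.5, 188.5], 6), ([316.0, 209.0], 1), ([315.4, 213.4], 22)]
Sgr [([227.0, 232.0], 3), ([261.0, 240.0], 3)]
```

View pics/c.png

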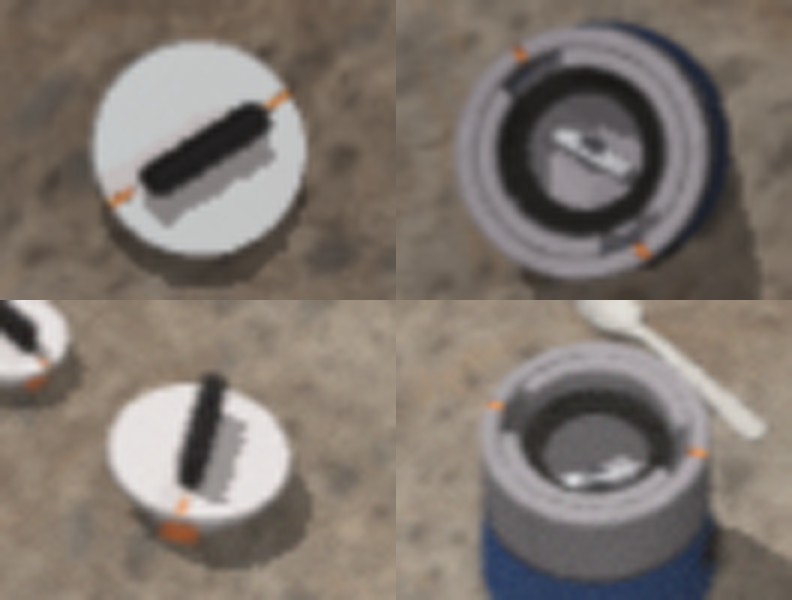

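The crop shows the large lid, its grip bar running between orange dashes at top raw (342.6,224.8) and (315.3,241.8). The grinder's slot dashes are at top raw (200.3,217.7) and (220.8,250.6), and at scene raw (227,232) and (261,240).

```bash
python3 - <<'E'
from h import *
print("lid c",tri(("top",(329.3,233.6)),("scene",(319.1,200))), "dash",tri(("top",(315.3,241.8)),("scene",(316.2,209.2))))
a,b=[atz("top",p,30) for p in((342.6,224.8),(315.3,241.8))];d=a-b
print("lid@30",a,b,(a+b)/2,np.hypot(*d[:2]),np.arctan2(d[1],d[0]))
print("gr c",tri(("top",(211,234.2)),("scene",(244,236.5))),"dashes",tri(("top",(200.3,217.7)),("scene",(227,232))),tri(("top",(220.8,250.6)),("scene",(261,240))))
a,b=[atz("top",p,105) for p in((200.3,217.7),(220.8,250.6))];d=a-b
print("gr@105",a,b,(a+b)/2,np.hypot(*d[:2]),np.arctan2(d[1],d[0]))
for q in((495,281),(428,417)): print("small lid",atz("top",np.array(q)*.6564,25))
print("spoon",atz("top",np.array((388,290))*.6564,5),atz("top",np.array((389,352))*.6564,5))
for q,z in(((508,194),106),((392,178),90),((257,170),86)):print("by",atz("top",np.array(q)*.6564,z))
E
```

```text
lid c (array([ 488.1, -189.1,   27. ]), np.float64(0.3)) dash (array([ 465.5, -152.3,   30.7]), np.float64(1.4))
lid@30 [ 512.1 -223.3   30. ] [ 466.  -151.9   30. ] [ 489.05 -187.6    30.  ] 84.98923461239077 -0.99747935149091
gr c (array([482.5, 115.1, 102.9]), np.float64(0.4)) dashes (array([522.3, 142.1, 106. ]), np.float64(0.2)) (array([442.8,  89.3, 105.3]), np.float64(0.5))
gr@105 [522.3 142.2 105. ] [442.9  89.5 105. ] [482.6  115.85 105.  ] 95.29769147256398 0.5859653537467057
small lid [ 618.4 -176.7   25. ]
small lid [380.7 -63.2  25. ]
spoon [600.3  10.5   5. ] [490.3   6.4   5. ]
by [ 754.3 -183.8  106. ]
by [781.4   7.   90. ]
by [791.  233.3  86. ]
```

Heights agree with the text: dash tops measure 31 and 105–106 mm, and the slot dash spacing is 95 mm. Next I work out the move to above the lid.

```bash
cat >> h.py <<'E'
from scipy.spatial.transform import Rotation as Ro
def rel(x,y,z,yaw):
    o=bot.observe();R=Ro.from_euler("xyz",o["ee_rot"])
    T=Ro.from_euler("xyz",[np.pi,0,yaw])
    print("t",round(o["clock"],2),"pos",o["eef_pos"].round(1),"rot",o["ee_rot"].round(3),"q",o["joint_pos"].round(2),"F",o["wrist_force"].round(1),"M",o["wrist_torque"].round(2),"w",round(o["width"],1))
    print("delta",(R.inv().apply(np.array([x,y,z])-o["eef_pos"])/1e3).round(4),(R.inv()*T).as_rotvec().round(4))
E
python3 -c "
from h import *
rel(488.6,-188,150,2.14)"
```

```text
t 0.1 pos [ 275.9 -587.9  245.9] rot [-3.14   0.     0.439] q [ 1.07  0.54 -0.    1.54  0.    1.07 -0.07] F [1.1 0.  0.1] M [-0.    0.04  0.04] w 88.4
delta [ 0.3625 -0.2715  0.0963] [-1.2000e-03 -1.3000e-03 -1.7011e+00]
```

>>> step_arm(deltas=[[0.36,-0.27,0.05,0,0,-1.7,1],[0.36,-0.27,0.05,0,0,-1.7,1],[0.36,-0.27,0.05,0,0,-1.7,1],[0.36,-0.27,0.05,0,0,-1.7,1],[0.36,-0.27,0.05,0,0,-1.7,1],[0.36,-0.27,0.05,0,0,-1.7,1],[0.36,-0.27,0.05,0,0,-1.7,1],[0.36,-0.27,0.05,0,0,-1.7,1],[0.3625,-0.2715,0.0963,0,0,-1.7,1],[0.3625,-0.2715,0.0963,0,0,-1.7,1]])

```text
clock: 0.93
eef_pos: [468.0, -228.2, 173.4]
ee_rot: [3.14, 0.001, 1.695]
wrist_force: [0.5, -0.5, 0.1]
width: 88.1
gripper_force: 0.0
```

```bash
python3 -c "
from h import *
rel(488.6,-188,150,2.14)"
```

```text
t 0.93 pos [ 468.  -228.2  173.4] rot [3.140e+00 1.000e-03 1.695e+00] q [ 0.67  0.45 -0.38  1.93  0.22  0.81  0.29] F [ 0.5 -0.5  0.1] M [-0.03 -0.12  0.01] w 88.1
delta [0.0373 0.0254 0.0234] [ 0.0014  0.0014 -0.4449]
```

>>> step_arm(deltas=[[0.037,0.025,0.023,0,0,-0.44,1],[0.037,0.025,0.023,0,0,-0.44,1],[0.037,0.025,0.023,0,0,-0.44,1],[0.037,0.025,0.023,0,0,-0.44,1],[0.037,0.025,0.023,0,0,-0.44,1],[0.037,0.025,0.023,0,0,-0.44,1],[0.037,0.025,0.023,0,0,-0.44,1]])

```text
clock: 1.52
eef_pos: [487.2, -190.4, 150.2]
ee_rot: [-3.141, -0.0, 2.126]
wrist_force: [-0.1, -0.5, -0.6]
width: 88.3
gripper_force: 0.0
```

```bash
python3 - <<'E'
from h import *
rel(488.6,-188,41,2.144)
a=bot.grab_frame("scene")[:,:,::-1];b=bot.grab_frame("top")[:,:,::-1]
f=lambda i,u,v:cv2.resize(i[v-50:v+50,u-33:u+33],None,fx=6,fy=6,interpolation=cv2.INTER_CUBIC)
cv2.imwrite("pics/d.png",np.hstack([f(a,319,185),f(b,329,234)]))
E
```

```text
t 1.52 pos [ 487.2 -190.4  150.2] rot [-3.141 -0.     2.126] q [ 0.66  0.5  -0.48  1.93  0.32  0.79  0.56] F [-0.1 -0.5 -0.6] M [-0.01 -0.03 -0.03] w 88.3
delta [0.0013 0.0025 0.1092] [-0.0002 -0.     -0.0179]
```

View pics/d.png

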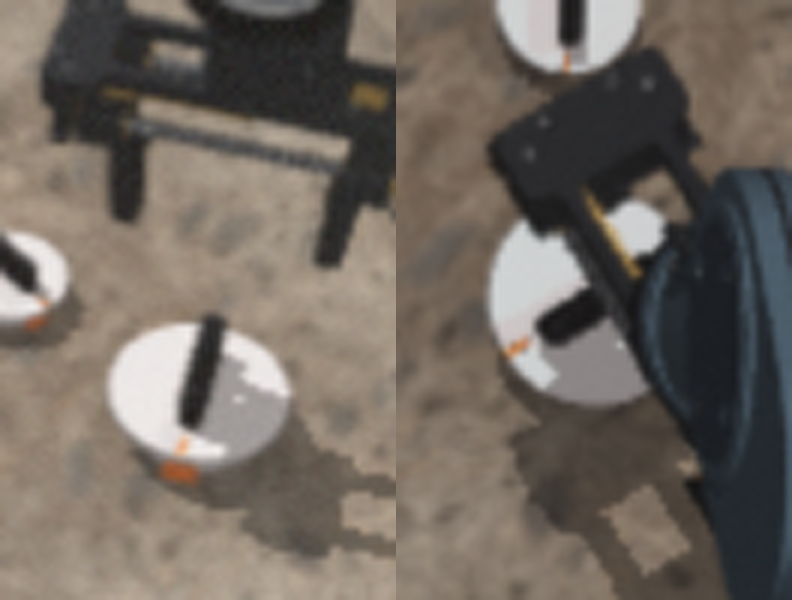

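The open jaws straddle the grip bar and stand square to it. In the crop's left half the fingers are at about (125,190) and (335,230), with the bar at (203,370). I descend and grip.

>>> step_arm(deltas=[[0.0013,0.0025,0.04,0,0,-0.018,1],[0.0013,0.0025,0.08,0,0,-0.018,1],[0.0013,0.0025,0.098,0,0,-0.018,1],[0.0013,0.0025,0.108,0,0,-0.018,1],[0.0013,0.0025,0.108,0,0,-0.018,1],[0.0013,0.0025,0.108,0,0,-0.018,1]])

```text
clock: 2.12
eef_pos: [489.3, -187.8, 42.8]
ee_rot: [3.141, 0.0, 2.146]
wrist_force: [-0.8, 0.2, 0.4]
width: 88.2
gripper_force: 0.0
```

>>> step_arm(deltas=[[0,0,0,0,0,0,0.3],[0,0,0,0,0,0,0.0],[0,0,0,0,0,0,0],[0,0,0,0,0,0,0],[0,0,0,0,0,0,0],[0,0,0,0,0,0,0],[0,0,0,0,0,0,0],[0,0,0,0,0,0,0]], newtons=40)

```text
clock: 2.78
eef_pos: [488.8, -187.7, 42.3]
ee_rot: [-3.142, -0.0, 2.147]
wrist_force: [-0.1, -0.0, 0.2]
width: 36.9
gripper_force: 0.0
```

```bash
python3 -c "
from h import *
rel(488.6,-188,200,2.144)"
```

```text
t 2.78 pos [ 488.8 -187.7   42.3] rot [-3.142 -0.     2.147] q [ 0.58  0.68 -0.39  1.97  0.45  0.58  0.47] F [-0.1 -0.   0.2] M [ 0.01 -0.1   0.01] w 36.9
delta [-1.000e-04 -3.000e-04 -1.577e-01] [-0.     -0.      0.0028]
```

>>> step_arm(deltas=[[0,0,0,0,0,0,0],[0,0,0,0,0,0,0],[0,0,0,0,0,0,0],[0,0,0,0,0,0,0],[0,0,0,0,0,0,0],[0,0,0,0,0,0,0]])

```text
clock: 3.28
eef_pos: [488.7, -187.8, 42.2]
ee_rot: [-3.141, -0.0, 2.147]
wrist_force: [-1.1, -0.2, -1.0]
width: 13.7
gripper_force: 40.0
```

```bash
python3 -c "
from h import *
rel(488.6,-188,200,2.144)"
```

```text
t 3.28 pos [ 488.7 -187.8   42.2] rot [-3.141 -0.     2.147] q [ 0.58  0.68 -0.39  1.97  0.45  0.58  0.47] F [-1.1 -0.2 -1. ] M [ 0.02 -0.14  0.01] w 13.7
delta [-1.000e-04 -3.000e-04 -1.578e-01] [-0.0002 -0.0001  0.0028]
```

>>> step_arm(deltas=[[0,0,-0.03,0,0,0,0],[0,0,-0.07,0,0,0,0],[0,0,-0.11,0,0,0,0],[0,0,-0.15,0,0,0,0],[0,0,-0.158,0,0,0,0],[0,0,-0.158,0,0,0,0],[0,0,-0.158,0,0,0,0]])

```text
clock: 3.87
eef_pos: [488.2, -187.9, 199.6]
ee_rot: [-3.141, -0.0, 2.146]
wrist_force: [0.3, -0.2, -1.9]
width: 13.4
gripper_force: 40.0
```

```bash
python3 -c "
from h import *
rel(482.6,115.5,200,3.727)"
```

```text
t 3.87 pos [ 488.2 -187.9  199.6] rot [-3.141 -0.     2.146] q [ 0.7   0.43 -0.52  1.89  0.28  0.89  0.61] F [ 0.3 -0.2 -1.9] M [-0.   -0.08 -0.02] w 13.4
delta [ 0.2575  0.1605 -0.0005] [-5.0000e-04 -8.0000e-04 -1.5805e+00]
```

Wrist force is down 1.8 N, so the lid is held. I carry it over the grinder.

>>> step_arm(deltas=[[0.026,0.016,0,0,0,-0.12,0],[0.051,0.032,0,0,0,-0.24,0],[0.077,0.048,0,0,0,-0.36,0],[0.103,0.064,0,0,0,-0.48,0],[0.128,0.08,0,0,0,-0.6,0],[0.154,0.096,0,0,0,-0.72,0],[0.18,0.112,0,0,0,-0.84,0],[0.205,0.128,0,0,0,-0.96,0],[0.231,0.144,0,0,0,-1.08,0],[0.2575,0.1605,0,0,0,-1.2,0]])

```text
clock: 4.7
eef_pos: [481.4, 116.4, 197.8]
ee_rot: [3.141, -0.004, -2.93]
wrist_force: [0.3, -0.2, -2.0]
width: 13.7
gripper_force: 40.0
```

```bash
python3 -c "
from h import *
rel(482.6,115.5,200,3.727)"
```

```text
t 4.7 pos [481.4 116.4 197.8] rot [ 3.141 -0.004 -2.93 ] q [ 0.36  0.49 -0.87  1.94  0.46  0.93  1.05] F [ 0.3 -0.2 -2. ] M [ 0.09 -0.18  0.02] w 13.7
delta [-0.001  -0.0011 -0.0022] [ 0.0013 -0.0041 -0.3743]
```

>>> step_arm(deltas=[[0,0,0,0,0,-0.12,0],[0,0,0,0,0,-0.24,0],[0,0,0,0,0,-0.37,0],[0,0,0,0,0,-0.37,0],[0,0,0,0,0,-0.37,0],[0,0,0,0,0,-0.37,0],[0,0,0,0,0,-0.37,0]])

```text
clock: 5.28
eef_pos: [482.8, 115.4, 199.6]
ee_rot: [3.141, -0.001, -2.569]
wrist_force: [-0.2, 0.2, -0.6]
width: 14.2
gripper_force: 40.0
```

```bash
python3 - <<'E'
from h import *
rel(482.6,115.5,165,3.727)
a=bot.grab_frame("scene")[:,:,::-1];b=bot.grab_frame("top")[:,:,::-1]
f=lambda i,u,v:cv2.resize(i[v-50:v+50,u-33:u+33],None,fx=6,fy=6,interpolation=cv2.INTER_CUBIC)
cv2.imwrite("pics/e.png",np.hstack([f(a,244,215),f(b,211,234)]))
E
```

```text
t 5.28 pos [482.8 115.4 199.6] rot [ 3.141e+00 -1.000e-03 -2.569e+00] q [ 0.42  0.52 -0.95  1.94  0.51  0.95  1.36] F [-0.2  0.2 -0.6] M [ 0.13 -0.12 -0.04] w 14.2
delta [0.0001 0.0001 0.0346] [ 0.0005 -0.0011 -0.0128]
```

View pics/e.png

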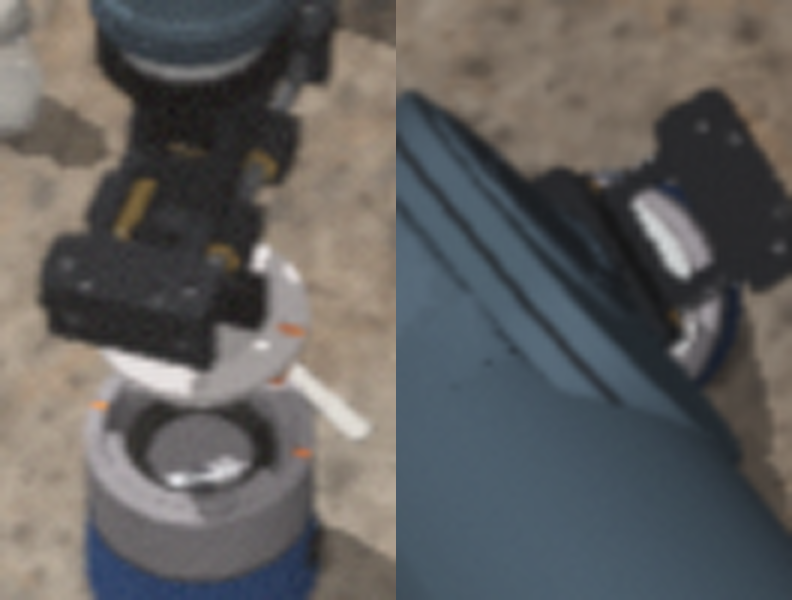

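The lid hangs level over the collar. The visible lid dash is at crop (290,328), i.e. scene raw (259.3,219.7). I check that against the expected position in hand.

```bash
python3 - <<'E'
from h import *
i=cv2.imread("pics/e.png")[:,:396]; h=cv2.cvtColor(i,cv2.COLOR_BGR2HSV)
m=((h[...,0]<16)&(h[...,1]>120)&(h[...,2]>110)).astype(np.uint8)
k,_,st,ce=cv2.connectedComponentsWithStats(m)
for j in range(1,k):
    if st[j,4]>60:
        uv=(ce[j]-2.5)/6+[211,165];print(uv.round(1),st[j,4],atz("scene",uv,187.4),atz("scene",uv,105))
o=bot.observe();p=o["eef_pos"];y=o["ee_rot"][2];print("exp",p[:2]+42.5*np.array([np.cos(y),np.sin(y)]))
E
```

```text
exp [447.33684155  92.44898971]
```

```bash
python3 - <<'E'
from h import *
i=cv2.imread("pics/e.png")[:,:396].astype(int)
m=((i[...,2]-i[...,0]>70)&(i[...,2]>130)).astype(np.uint8)
k,_,st,ce=cv2.connectedComponentsWithStats(m)
for j in range(1,k):
    if st[j,4]>25:
        uv=(ce[j]-2.5)/6+[211,165];print(ce[j].round(),uv.round(1),st[j,4],atz("scene",uv,187.4),atz("scene",uv,105))
E
```

```text
[292. 330.] [259.3 219.6] 112 [448.2  91.2 187.4] [499.6  46.1 105. ]
[ 99. 405.] [227.1 232.1] 82 [469.5 179.2 187.4] [522.7 141.6 105. ]
[302. 453.] [261. 240.] 64 [395.9 130.9 187.4] [442.8  89.1 105. ]
```

>>> step_arm(deltas=[[0,0,0.02,0,0,-0.013,0],[0,0,0.035,0,0,-0.013,0],[-0.0001,-0.0004,0.048,0,0,-0.013,0],[-0.0001,-0.0004,0.052,0,0,-0.013,0],[-0.0001,-0.0004,0.056,0,0,-0.013,0],[-0.0001,-0.0004,0.06,0,0,-0.013,0],[-0.0001,-0.0004,0.063,0,0,-0.013,0],[-0.0001,-0.0004,0.063,0,0,-0.013,0]])

```text
clock: 6.05
eef_pos: [483.5, 115.3, 137.2]
ee_rot: [-3.142, -0.0, -2.553]
wrist_force: [0.3, -0.6, -1.4]
width: 13.7
gripper_force: 40.0
```

```bash
python3 -c "
from h import *
rel(482.6,115.5,125.5,3.727)"
```

```text
t 6.05 pos [483.5 115.3 137.2] rot [-3.142 -0.    -2.553] q [ 0.35  0.61 -0.87  1.98  0.62  0.84  1.29] F [ 0.3 -0.6 -1.4] M [ 0.12 -0.1  -0.01] w 13.7
delta [0.0006 0.0006 0.0117] [-0.     -0.      0.0027]
```

The plug and lugs are 10 mm below the collar top with no contact force, so they are in the slots. I press down.

>>> step_arm(deltas=[[0.0004,0.0004,0.003,0,0,0,0],[0.0005,0.0005,0.006,0,0,0,0],[0.0005,0.0005,0.009,0,0,0,0],[0.0005,0.0005,0.0115,0,0,0,0],[0.0005,0.0005,0.0115,0,0,0,0],[0.0005,0.0005,0.0115,0,0,0,0]])

```text
clock: 6.55
eef_pos: [483.2, 115.7, 126.0]
ee_rot: [-3.141, 0.001, -2.553]
wrist_force: [0.6, -0.5, 3.7]
width: 13.7
gripper_force: 40.0
```

```bash
python3 -c "
from h import *
rel(482.6,115.5,125.5,3.727-1.43)"
```

```text
t 6.55 pos [483.2 115.7 126. ] rot [-3.141e+00  1.000e-03 -2.553e+00] q [ 0.34  0.62 -0.86  1.99  0.64  0.82  1.27] F [ 0.6 -0.5  3.7] M [ 0.08 -0.3   0.01] w 13.7
delta [0.0006 0.0002 0.0005] [3.0000e-04 9.0000e-04 1.4328e+00]
```

>>> step_arm(deltas=[[0,0,0,0,0,0.08,0],[0,0,0,0,0,0.18,0],[0,0,0,0,0,0.28,0],[0,0,0,0,0,0.38,0],[0,0,0,0,0,0.48,0],[0,0,0,0,0,0.58,0],[0,0,0,0,0,0.68,0],[0,0,0,0,0,0.78,0],[0,0,0,0,0,0.88,0],[0,0,0,0,0,0.98,0]])

```text
clock: 7.38
eef_pos: [482.9, 115.7, 126.1]
ee_rot: [3.141, 0.0, 2.745]
wrist_force: [-0.4, 0.0, 2.8]
width: 13.6
gripper_force: 40.0
```

```bash
python3 -c "
from h import *
rel(483,115.5,125.7,3.727-1.43)"
```

```text
t 7.38 pos [482.9 115.7 126.1] rot [3.141 0.    2.745] q [ 0.17  0.54 -0.63  2.    0.46  0.74  0.44] F [-0.4  0.   2.8] M [ 0.06 -0.09  0.08] w 13.6
delta [-0.0002 -0.0002  0.0004] [5.000e-04 3.000e-04 4.483e-01]
```

>>> step_arm(deltas=[[0,0,0,0,0,0.09,0],[0,0,0,0,0,0.18,0],[0,0,0,0,0,0.26,0],[0,0,0,0,0,0.33,0],[0,0,0,0,0,0.38,0],[0,0,0,0,0,0.42,0],[0,0,0,0,0,0.44,0],[0,0,0,0,0,0.44,0]])

```text
clock: 8.05
eef_pos: [482.9, 115.8, 126.0]
ee_rot: [3.141, 0.0, 2.31]
wrist_force: [-0.2, -0.0, 3.2]
width: 13.8
gripper_force: 40.0
```

```bash
python3 -c "
from h import *
rel(483,115.5,125.7,3.727-1.43)"
```

```text
t 8.05 pos [482.9 115.8 126. ] rot [3.141 0.    2.31 ] q [ 0.09  0.52 -0.52  2.01  0.38  0.72  0.07] F [-0.2 -0.   3.2] M [ 0.08 -0.15  0.03] w 13.8
delta [-0.0003 -0.0001  0.0003] [0.0005 0.0003 0.0129]
```

>>> step_arm(deltas=[[0,0,0,0,0,0.03,0],[0,0,0,0,0,0.06,0],[0,0,0,0,0,0.06,0]])

```text
clock: 8.3
eef_pos: [482.9, 115.7, 125.9]
ee_rot: [3.141, 0.0, 2.252]
wrist_force: [0.5, 0.8, 4.3]
width: 13.9
gripper_force: 40.8
```

```bash
python3 -c "
from h import *
rel(483,115.5,129,2.29)"
```

```text
t 8.3 pos [482.9 115.7 125.9] rot [3.141 0.    2.252] q [ 0.08  0.51 -0.51  2.01  0.37  0.71  0.02] F [0.5 0.8 4.3] M [-0.07 -0.07  0.78] w 13.9
delta [-0.0003 -0.     -0.0031] [ 0.0003  0.0005 -0.038 ]
```

Torque has risen to 0.78 N m, so the lid is at the stop. I ease the turn slightly, rise to the locked height, and open.

>>> step_arm(deltas=[[0,0,0,0,0,-0.02,0],[0,0,-0.002,0,0,-0.02,0],[0,0,-0.002,0,0,-0.02,0]])

```text
clock: 8.55
eef_pos: [482.8, 115.7, 127.7]
ee_rot: [3.141, -0.0, 2.271]
wrist_force: [1.5, 0.6, 0.2]
width: 13.6
gripper_force: 40.3
```

>>> step_arm(deltas=[[0,0,0,0,0,0,0.4],[0,0,0,0,0,0,0.8],[0,0,0,0,0,0,0.8],[0,0,0,0,0,0,0.8],[0,0,0,0,0,0,0.8],[0,0,0,0,0,0,0.8],[0,0,0,0,0,0,0.8],[0,0,0,0,0,0,0.8]])

```text
clock: 9.22
eef_pos: [482.7, 115.5, 127.8]
ee_rot: [-3.142, -0.0, 2.27]
wrist_force: [0.2, 0.3, -0.7]
width: 65.1
gripper_force: 0.0
```

```bash
python3 -c "
from h import *
rel(483,-60,240,2.29)"
```

```text
t 9.22 pos [482.7 115.5 127.8] rot [-3.142 -0.     2.27 ] q [ 0.09  0.51 -0.51  2.01  0.37  0.72  0.04] F [ 0.2  0.3 -0.7] M [-0.02 -0.14  0.02] w 65.1
delta [-0.1345 -0.1127 -0.1122] [-0.0001 -0.0001 -0.0202]
```

Fingers are clear of the bar. I go straight up first, then aside for a look.

>>> step_arm(deltas=[[0,0,-0.03,0,0,0,0.8],[0,0,-0.07,0,0,0,0.8],[0,0,-0.11,0,0,0,0.8],[-0.03,-0.025,-0.112,0,0,0,0.8],[-0.06,-0.05,-0.112,0,0,0,0.8],[-0.09,-0.075,-0.112,0,0,0,0.8],[-0.12,-0.1,-0.112,0,0,0,0.8],[-0.15,-0.125,-0.112,0,0,0,0.8],[-0.16,-0.134,-0.112,0,0,0,0.8],[-0.16,-0.134,-0.112,0,0,0,0.8]])

```text
clock: 10.05
eef_pos: [482.6, -98.0, 239.6]
ee_rot: [-3.14, 0.001, 2.263]
wrist_force: [-0.4, 0.6, 0.1]
width: 70.3
gripper_force: 0.0
```

```bash
python3 - <<'E'
from h import *
rel(483,-60,240,2.29)
a=bot.grab_frame("scene")[:,:,::-1];b=bot.grab_frame("top")[:,:,::-1]
cv2.imwrite("raw_s2.png",a);cv2.imwrite("raw_t2.png",b)
f=lambda i,u,v:cv2.resize(i[v-50:v+50,u-33:u+33],None,fx=6,fy=6,interpolation=cv2.INTER_CUBIC)
cv2.imwrite("pics/f.png",np.hstack([f(a,244,230),f(b,211,234)]))
i=b[209:259,178:244].astype(int)
m=((i[...,2]-i[...,0]>60)&(i[...,2]>120)).astype(np.uint8)
k,_,st,ce=cv2.connectedComponentsWithStats(m)
for j in range(1,k): print((ce[j]+[178,209]).round(1),st[j,4],atz("top",ce[j]+[178,209],115.5))
E
```

```text
t 10.05 pos [482.6 -98.  239.6] rot [-3.140e+00  1.000e-03  2.263e+00] q [ 0.53  0.32 -0.51  1.93  0.2   0.94  0.62] F [-0.4  0.6  0.1] M [ 0.04 -0.12  0.02] w 70.3
delta [ 0.029   0.0246 -0.0005] [-0.0015  0.0009 -0.0275]
[222.7 223. ] 7 [510.4  85.8 115.5]
[197.3 244.7] 7 [456.7 146.  115.5]
```

View pics/f.png

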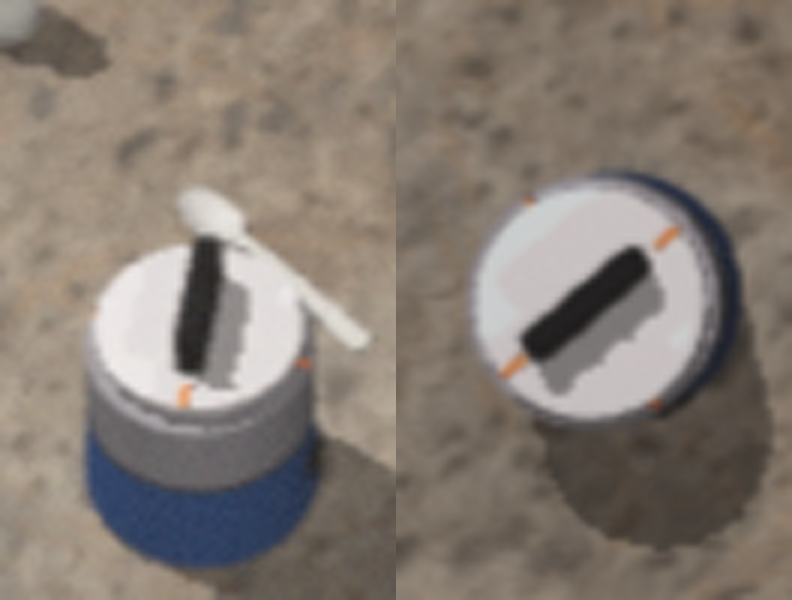

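The lid sits flat on the collar. Its dashes are at top raw (222.7,223.0) and (197.3,244.7), which puts its centre within 1 mm of the collar's and its turn at 1.43 rad (82°) from the slots. The spoon is unmoved, so I hand in.

```bash
python3 -c "
from h import *
print(tri(('top',(197.3,244.7)),('scene',((184-2.5)/6+211,(396-2.5)/6+180))))
print(bot.job_done())"
```

```text
(array([456.6, 146. , 115.3]), np.float64(0.2))
the job is handed in; nothing more can be done
None
```

The grinder is closed and the job is handed in: the lid is locked about 82° clockwise from the slots, within about 1 mm of the collar's centre, its disc top at 115 mm (86 mm origin height, as expected when locked), and the gripper is clear; the hand-in returned no verdict.

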